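# Clamp the stepped shaft in the V-blocks

## Robot

A 6-joint arm with a two-finger parallel gripper is mounted at the origin on the work surface. World frame = base frame: x ahead of the robot, y to its left, z up, the work surface at z = 0. Lengths are in mm, angles in rad, forces in N, time in s.
With the tool pointing down it reaches from about 275 to 750 mm from the base axis. Payload 10.2 kg.
Tool frame: the origin (TCP) lies on the front face of the gripper's body, between the roots of the fingers; the fingertips stand 73 mm ahead of it and the grasp point (between the pads) lies 54 mm ahead of it; z points along the fingers, y is the direction in which the jaws open and shut (so a half turn about z gives the same grasp; the last joint's range is limited). The gripper opens to 85 mm and grips with 20 to 120 N. Pads are 22 mm wide; open, the fingers measure 114 mm over their backs; the gripper's body (76 mm by 85 mm) begins 54 mm behind the grasp point. The pads swing forward as they close: fully open they stand 13 mm farther back than shut.
Start: joints at [-1.488, 0.313, 1.498, -0, 1.331, -0.223], TCP at [158.042, -500.654, 303.894] pointing down, gripper open.
Joint ranges: [-2.94, 2.94], [-0.97, 2.17], [0.19, 2.56], [-1.23, 4.37], [0.02, 3.11], [-2.88, 2.88]. Speed limits (rad/s): [2.39, 2.39, 3.01, 3.14, 3.14, 3.14].

## Interface

Orientations are given as a unit quaternion [w, x, y, z].
In Python, from rig import ctrl gives the robot as it stands.
- The arm moves only by the tool move_arm, never from a script. Its argument "series" is a list of rows, each a list of 3 entries, a list of its own where there are three numbers: the shift along the tool's x, y, z in mm, then the turn about the tool's z in degrees, then the opening, from 0 (shut) to 1 (fully open). In form: [[[tx, ty, tz], yaw, grip], ...]. A call has 1 to 10 rows; each row is the pose to reach, as a shift and turn from the pose commanded when the call began, along the tool's axes at that moment; what a row does not reach only later rows make up. A row lasts 1/8 s, in which the tool goes at most 62.5 mm and 10.7 degrees, less where a joint would pass 70% of its speed; a pose out of reach is approached as far as the arm can. A call with a gripper value outside its range is refused whole. The fingers move at their own pace and stop on an object; "force" is the grip in N (left out, the last holds). Time passes only in rows, so rows that repeat a pose let the fingers close. It gives the time, the measured TCP pose, the force and the opening at its end, in the units of the state.
- ctrl.sense(): the state, without advancing time (a new reading comes with each control period).
- ctrl.capture(name): name is "scene" or "top" or "wrist"; returns (picture, depth): 420x560x3 uint8, red, green, blue; 420x560 float32, mm along the optical axis (not along the pixel's ray), 0 where there is no reading.
- ctrl.camera_model(name): a dict with "fov_y" (degrees; the focal length in pixels is half the picture's height over the tangent of half this angle, whatever the lens; pixels are square), "cx", "cy" (the principal point, pixels), "dist_coeffs" ([k1, k2, p1, p2, k3] as OpenCV has them; the pictures are not rectified), "rvec" (rotation vector, rad) and "tvec" (3), from world to camera coordinates, as OpenCV has them. Camera axes: x right, y down, z forward; pixel columns grow to the right and rows downward; lengths in mm; the calibration is good to about 2 mm. A picture is of the moment at which its call begins: read the wrist's pose just before it. camera_model takes no time and is no camera call; for the wrist camera it gives the pose at the moment of the call.
- ctrl.finish_job(): hands the job in, once; it reports no verdict.
The state is a dict: "time_s": time; "joints": joint angles; "dq": joint speeds; "tau": joint torques, N m; "eef_pos": TCP position; "ee_rot": TCP orientation; "force": force on the tool from outside, world axes, zero at the start; "wrist_torque": the same for the moment, N m; "grip_width": opening from 0.0 (shut) to 1.0 (fully open).
Only numpy, scipy, OpenCV 4.12 (cv2) and the standard library are available. Lean on these libraries where they do the work, as an engineer would, in place of code of your own. Each camera call takes 0.05 s, during which the arm holds its last target.

## Task

Set up the stepped shaft (the one with the thick middle) for work: first swing the clamp arm of the V-block fixture about a quarter turn out of the way, then take the shaft from its sloping stand and lower it gently, without dropping it, level into both V-blocks with its thick middle hanging between them, and let go. Then swing the clamp arm back square across the shaft and push its knob down until the pad bears on the shaft and stays there. Leave the plain rod and everything else as they are.

Things in the scene. Friction and masses are not known exactly. Their poses are not given: they have to be found in the camera images.
- shaft_center (a point): Centre of the stepped steel shaft, 180 mm long: thick middle 32 mm in diameter, 84 mm long; at each end a journal 20 mm in diameter, 48 mm long; 0.4 to 0.65 kg. x axis along the shaft (same both ways round; it may roll about it). It starts in one of the two stands, sloping 30 degrees from level, the end away from the robot higher. Grasp it by the thick middle.
- stand_a_mid (a point): Centre of the cradle of one of two alike fixed dark steel stands, where the middle of the stepped shaft lies at the start. Two V saddles, 20 mm long, hold the shaft 65 mm either side of the middle; a plate stops its lower end. The sloping rail between the saddles is 36 mm below the shaft's axis. This frame is level; its x axis points the way the rail climbs (30 degrees).
- stand_b_mid (a point): The same point of the other stand, which holds the plain rod.
- rod_center (a point): Centre of a plain steel rod, 20 mm in diameter and 180 mm long, no thick middle, lying in the other stand in the same way. x axis along the rod. Not to be moved.
- nest (a point): Centre of the fixed V-block fixture: the shaft's centre when seated, 62 mm above the table, 50 mm above the base plate. y axis: along the seated shaft (level); z up; x across. Two steel V-blocks (90 degree V, 30 mm long, edges 4 mm above this point and 18 mm to each side) are centred 65 mm either side along y, 100 mm of open gap between them. The clamp works over the one on the -y side.
- clamp_post (a point): Top of the fixed upright post on which the clamp arm turns, with a spindle above it up to 136 mm over the table. It is at x = +75 mm, y = -65 mm from the nest, in the nest's axes.
- clamp_knob: Round black knob, 22 mm in diameter and 41 mm tall, upright on the end of the clamp arm, 75 mm from the axis of the clamp post. Origin at the middle of the knob (126 mm above the table when raised), 21 mm above the arm's upper surface. The pad that bears on the shaft is under the knob, beneath the arm, its underside 40 mm below the origin. z up; the x axis points from the knob to the post.
- clamp_swing (a joint): Angle of the clamp arm about its upright post, rad. 0: the arm lies square across the V-block with knob and pad over the shaft's axis. It grows counter-clockwise from above; at 1.57 the arm points along the nest's -y direction, out of the way. Range -0.3 to 1.9. Starts between -0.15 and 0.35. Stays where left; takes about 2 N at the knob.
- clamp_arm (a joint): How far the clamp arm has been pushed down its post, m. 0 is fully raised; range 0 to 0.019. With the shaft seated the pad meets the journal at 0.014. Stiff (about 4 N to push down); stays where it is left. Starts between 0 and 0.005.
- screwdriver_grip (a point): Screwdriver lying on the table (bystander); point on its handle.
- wrench_grip (a point): Open-ended wrench lying on the table (bystander); point on its handle.
- wheel_mid (a point): Brass toothed wheel, about 76 mm across, lying flat (bystander); its centre.
- collar_mid (a point): Steel ring, 40 mm across and 16 mm high (bystander); its centre.
- oil_mid (a point): Bottle with black cap, 48 mm across and 120 mm tall (bystander); half-way up.
- jar_mid (a point): Low jar, 70 mm across and 70 mm tall (bystander); half-way up.
Mind the look-alikes: they are no part of the job. What is shaped like the part that bears shaft_center but purple or yellow is not meant.

How it is judged (in metres and radians):
On the way, in this order (a step that is already met when the one before it is completed fails the run):
1. the clamp arm is swung out of the way (beyond 1.1 rad) (value of joint clamp_swing above 1.1 rad), for 0.1 s.
2. the stepped shaft is lifted out of its stand (distance of shaft_center from where it was at the start of the episode above 0.07 m and contact force between shaft and stand_a below 0.05 N and contact force between shaft and stand_b below 0.05 N), for 0.1 s.
3. the shaft lies seated in both V-blocks, let go, with the clamp arm still aside (distance between shaft_center and nest below 0.009 m and x of shaft_center in the frame of nest between -0.003 and 0.003 m and z of shaft_center in the frame of nest between -0.003 and 0.003 m and angle between the x axis of shaft_center and the y axis of nest, either way round below 0.05 rad and contact force between the fingers and shaft below 0.1 N and value of joint clamp_swing above 0.9 rad), for 0.2 s.
4. the clamp arm is swung back across the shaft (value of joint clamp_swing between -0.2 and 0.2 rad), for 0.1 s.
At the end, for the whole second after the job is handed in: The shaft rests in both V-blocks (centre within 9 mm of the nest along it, 3 mm across and in height, 0.05 rad), clamp arm across it within 0.2 rad, pad bearing on it with over 0.5 N, shaft at rest; the rod and the bystanders within 30 mm of where they were (all of step 4 and distance between shaft_center and nest below 0.009 m and x of shaft_center in the frame of nest between -0.003 and 0.003 m and z of shaft_center in the frame of nest between -0.003 and 0.003 m and angle between the x axis of shaft_center and the y axis of nest, either way round below 0.05 rad and contact force between clamp_knob and shaft above 0.5 N and linear speed of shaft below 0.02 m/s and distance of each of rod_center, screwdriver_grip, wrench_grip, wheel_mid, collar_mid, oil_mid, jar_mid from where it was at the start of the episode below 0.03 m); the robot touches nothing.
It fails at once if the shaft is dropped or slammed into the V-blocks (faster than 0.4 m/s within 30 mm of its seat) (distance between shaft_center and nest below 0.03 m and linear speed of shaft above 0.4 m/s).
It fails at once if the plain rod or a bystander is moved by more than 30 mm (distance of any of rod_center, screwdriver_grip, wrench_grip, wheel_mid, collar_mid, oil_mid, jar_mid from where it was at the start of the episode above 0.03 m).
It also fails if it takes over 66 s, if anything falls off the work surface, if the arm or the gripper's body presses on something with over 40 N, if the wrist force passes 120 N, or if a joint passes its speed limit or range.

## Working session

There is one attempt and no reset: what is moved stays moved. The work goes in short steps, Python scripts to look and compute and a tool call to move; the robot and the scene stay as the last step left them, time stands still between calls to the robot, and variables do not carry over. Pictures are saved under pics/ and viewed, and the job is handed in when it is done.

Besides the shell and the picture viewer there is one more tool, called as a command line: name --argument value ..., lists and objects as JSON in quotes. move_arm: Moves the arm, as the interface text tells. Its arguments: {"type":"object","properties":{"series":{"type":"array","items":{"type":"array"}},"force":{"type":"number"}},"required":["series"]}

```bash
mkdir -p pics; ls
cat > h.py <<'E'
import numpy as np, cv2
from rig import ctrl
def model(n):
    m=ctrl.camera_model(n); f=210/np.tan(np.radians(m["fov_y"]/2))
    K=np.array([[f,0,m["cx"]],[0,f,m["cy"]],[0,0,1]]); return K,np.array(m["dist_coeffs"],float),cv2.Rodrigues(np.array(m["rvec"],float))[0],np.array(m["tvec"],float)
def cap(n,fn):
    M=model(n); p,d=ctrl.capture(n); cv2.imwrite(f"pics/{fn}.png",p[:,:,::-1]); np.savez(f"pics/{fn}.npz",p=p,d=d,K=M[0],D=M[1],R=M[2],t=M[3]); return p,d
def load(fn): return np.load(f"pics/{fn}.npz")
def cloud(fn):
    z=load(fn); v,u=np.mgrid[0:420,0:560]
    q=cv2.undistortPoints(np.stack([u,v],-1).reshape(-1,1,2).astype(np.float64),z["K"],z["D"]).reshape(-1,2)
    d=z["d"].reshape(-1,1); P=np.hstack([q*d,d]); W=(P-z["t"].reshape(1,3))@z["R"]
    W[d[:,0]==0]=np.nan
    return W.reshape(420,560,3)
def ray(fn,u,v,h):
    z=load(fn); q=cv2.undistortPoints(np.array([[[u,v]]],float),z["K"],z["D"]).reshape(2)
    r=z["R"].T@np.array([q[0],q[1],1]); c=-z["R"].T@z["t"].reshape(3); return c+r*(h-c[2])/r[2]
def proj(fn,P):
    z=load(fn); return cv2.projectPoints(np.array(P,float).reshape(-1,1,3),cv2.Rodrigues(z["R"])[0],z["t"].reshape(3,1),z["K"],z["D"])[0].reshape(-1,2)
def crop(fn,u0,v0,u1,v1,s,out):
    p=cv2.imread(f"pics/{fn}.png")[v0:v1,u0:u1]; cv2.imwrite(f"pics/{out}.png",cv2.resize(p,None,fx=s,fy=s,interpolation=cv2.INTER_CUBIC))
E
python3 - <<'E'
from h import *
print(ctrl.sense())
cap("scene","s0");cap("top","t0");cap("wrist","w0")
for n in("scene","top","wrist"):
    K,D,R,t=model(n);print(n,K[0,0],D,-R.T@t,R.T[:,2])
E
```

```text
pics
{'time_s': 0.0, 'joints': array([-1.48837609e+00,  3.13484553e-01,  1.49846752e+00, -1.35640432e-05,
        1.33101221e+00, -2.23413262e-01]), 'dq': array([-3.20719717e-05,  3.79976395e-04, -8.41927280e-04,  9.00671746e-04,
        1.54691862e-05, -1.01188004e-04]), 'tau': array([-9.18472360e-04, -4.12266111e+01, -2.59744012e+01, -2.57934053e-04,
        4.08306776e-03, -7.87425506e-06]), 'eef_pos': array([ 158.03597066, -500.46677588,  303.30587736]), 'ee_rot': array([-6.84577505e-04,  9.88330521e-01,  1.52323051e-01,  4.17371552e-05]), 'force': array([-0.23048892, -0.60370884,  0.03960776]), 'wrist_torque': array([0.03047197, 0.03037363, 0.02276116]), 'grip_width': 0.9976263715646594}
scene 450.0845243812519 [0.01417177 0.         0.         0.         0.        ] [ 857.20373828 -617.25257181 1071.76534819] [-0.33183932  0.4890495  -0.80666799]
top 390.5373651775353 [-0.08346494  0.          0.          0.          0.        ] [ 398.23894163  -23.66122711 1028.65206144] [ 0.04722941  0.01295701 -0.99880003]
wrist 300.81916026246336 [-0.0658753  0.         0.         0.         0.       ] [ 237.44392752 -475.88055193  373.29220323] [-0.30678346 -0.09615413 -0.94690986]
```

View pics/s0.png

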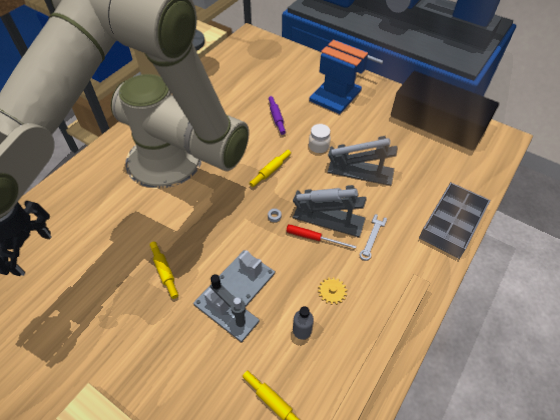

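View pics/t0.png

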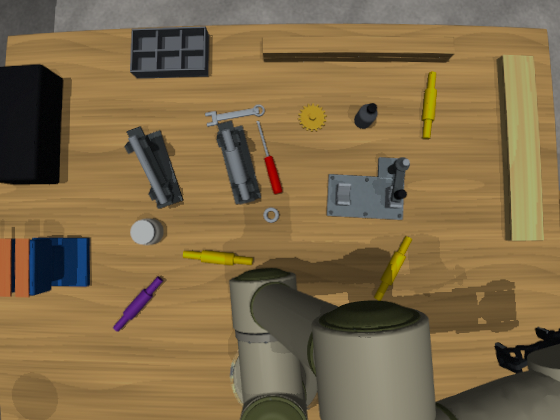

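View pics/w0.png

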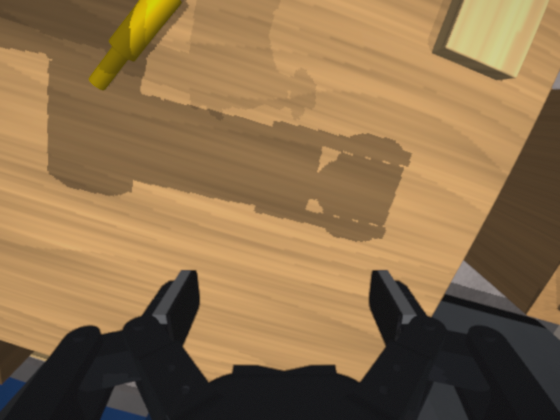

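The top view shows the shaft in its stand near (237,160), the rod's stand near (153,168), and the fixture near (365,195) with the knob near (397,190). Next I'll enlarge both areas.

Run:
```python
from h import *
crop("t0",310,140,430,230,6,"c1");crop("t0",200,110,290,220,5,"c2");crop("s0",180,240,290,350,5,"c3")
W=cloud("t0")
for (u,v) in [(402,163),(397,190),(342,188),(237,165),(365,195),(330,180),(330,210),(402,215),(228,130),(247,197)]: print(u,v,W[v,u].round(0))
```

```text
402 163 [ 537. -298.  133.]
397 190 [ 477. -294.  102.]
342 188 [ 486. -168.   62.]
237 165 [536.  86. 121.]
365 195 [ 472. -235.   13.]
330 180 [ 512. -144.   12.]
330 210 [ 433. -143.   14.]
402 215 [ 419. -332.   11.]
228 130 [612. 103. 155.]
247 197 [465.  68.  67.]
```

View pics/c1.png

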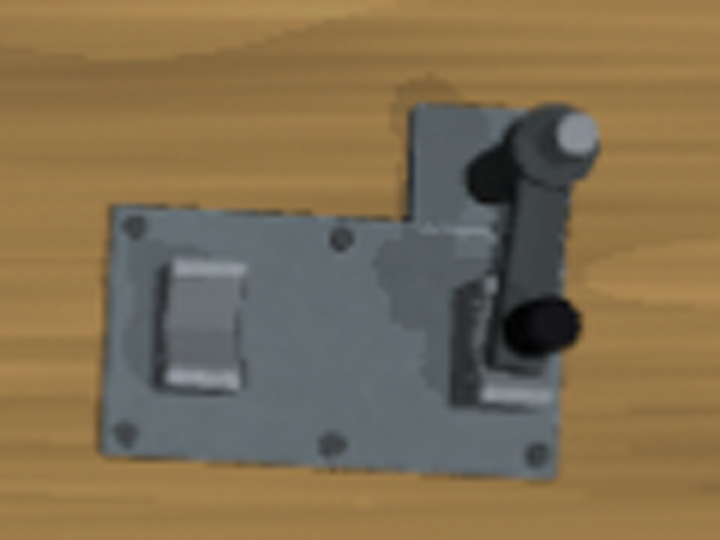

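View pics/c2.png

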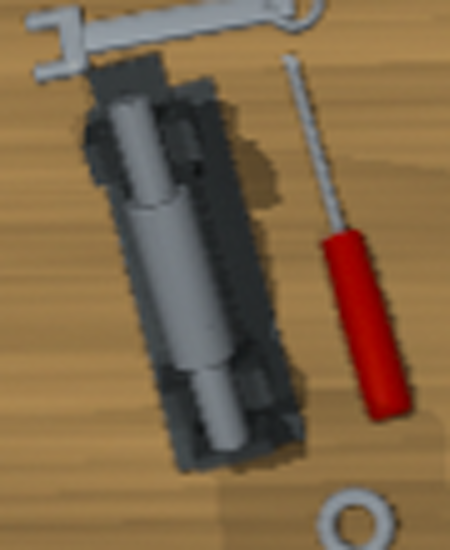

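View pics/c3.png

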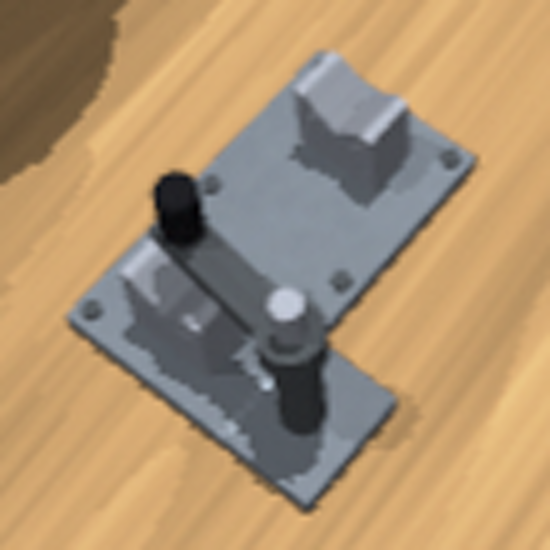

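Run:
```python
from h import *
def c(u,v,h,o=(310,140),s=6): return ray("t0",o[0]+(u+.5)/s-.5,o[1]+(v+.5)/s-.5,h)
sc=[c(*p,12) for p in [(135,226),(126,433),(341,238),(332,443),(537,455)]]
for p in sc: print("screw",p.round(1))
for p in [(110,205),(103,455),(555,478)]: print("corner",c(*p,12).round(1))
for p in [(174,268),(244,268),(167,380),(238,382),(484,390),(550,393)]: print("Vedge",c(*p,66).round(1))
print("spindle",c(577,133,136).round(1)); print("knob top (rough)",c(543,325,143).round(1))
W=cloud("t0")
# shaft cloud
P=W[120:205,215:255].reshape(-1,3); 
K=W[185:205,388:410].reshape(-1,3); K=K[K[:,2]>95]; print(K[K[:,2]>130].mean(0),len(K), K[:,2].max())
S=W[150:172,394:412].reshape(-1,3);S=S[S[:,2]>128];print("sp",S.mean(0),len(S))
W=cloud("s0")
for (u,v) in [(216,280),(215,284),(237,301),(238,306)]: print(W[v,u].round(1))
```

```text
screw [ 518.8 -149.9   12. ]
screw [ 428.5 -144.8   12. ]
screw [ 513.  -239.9   12. ]
screw [ 423.5 -234.4   12. ]
screw [ 417.6 -324.3   12. ]
corner [ 528.  -139.1   12. ]
corner [ 419.  -134.7   12. ]
corner [ 407.6 -332.    12. ]
Vedge [ 494.8 -159.    66. ]
Vedge [ 494.7 -188.    66. ]
Vedge [ 448.6 -155.5   66. ]
Vedge [ 447.6 -184.8   66. ]
Vedge [ 443.6 -286.7   66. ]
Vedge [ 442.2 -314.3   66. ]
spindle [ 539.3 -306.1  136. ]
knob top (rough) [ 464.6 -288.9  143. ]
[ 464.25186806 -291.6724963   142.74448673] 190 148.5364608305743
sp [ 538.8676935  -304.97212266  135.23259496] 45
[ 473.2 -296.4  144.3]
[ 472.1 -301.   130.4]
[ 541.3 -307.7  134.9]
[ 545.8 -311.4  120.6]
```

```bash
cat > pl.py <<'E'
import numpy as np, json, sys
# pose = x,y,z,toolx-angle(deg). rows(goal list)-> tool rows
def rows(c,goals):
    a=np.radians(c[3]); X=np.array([np.cos(a),np.sin(a)]);Y=np.array([np.sin(a),-np.cos(a)]); out=[]
    for g in goals:
        d=np.array(g[:2])-c[:2]; out.append([[round(float(d@X),1),round(float(d@Y),1),round(float(c[2]-g[2]),1)],round(float(c[3]-g[3]),1),g[4]])
    return out
def lin(c,g,n,grip,hold=0):
    c=np.array(c,float);g=np.array(g,float); r=[list(c+(g-c)*(i+1)/n)+[grip] for i in range(n)]; return r+[r[-1]]*hold
def show(c,goals): print(json.dumps(rows(np.array(c,float),goals)))
def end(c,row): # commanded pose after row
    a=np.radians(c[3]);X=np.array([np.cos(a),np.sin(a)]);Y=np.array([np.sin(a),-np.cos(a)])
    p=np.array(c[:2])+row[0][0]*X+row[0][1]*Y; return [*p.round(2),round(c[2]-row[0][2],2),round(c[3]-row[1],2)]
def now():
    from rig import ctrl; from scipy.spatial.transform import Rotation as R
    s=ctrl.sense(); q=s["ee_rot"]; M=R.from_quat([q[1],q[2],q[3],q[0]]).as_matrix(); print("t",round(s["time_s"],2),"pos",s["eef_pos"].round(1),"ang",np.degrees(np.arctan2(M[1,0],M[0,0])).round(2),"z",M[:,2].round(4),"F",s["force"].round(1),"g",round(s["grip_width"],3))
E
python3 - <<'E'
from pl import *
now()
show([158.04,-500.65,303.9,17.52],lin([158.04,-500.65,303.9,17.52],[465.5,-292,260,-11.5],8,.45,2))
E
```

```text
t 0.15 pos [ 158.  -500.5  303.5] ang 17.52 z [-1.e-04  1.e-03 -1.e+00] F [0.3 0.2 0.3] g 0.997
[[[44.5, -13.3, 5.5], 3.6, 0.45], [[89.0, -26.6, 11.0], 7.3, 0.45], [[133.5, -39.9, 16.5], 10.9, 0.45], [[178.0, -53.2, 21.9], 14.5, 0.45], [[222.5, -66.5, 27.4], 18.1, 0.45], [[267.0, -79.8, 32.9], 21.8, 0.45], [[311.5, -93.1, 38.4], 25.4, 0.45], [[356.0, -106.4, 43.9], 29.0, 0.45], [[356.0, -106.4, 43.9], 29.0, 0.45], [[356.0, -106.4, 43.9], 29.0, 0.45]]
```

move_arm --series '[[[44.5, -13.3, 5.5], 3.6, 0.45], [[89, -26.6, 11], 7.3, 0.45], [[133.5, -39.9, 16.5], 10.9, 0.45], [[178, -53.2, 22], 14.5, 0.45], [[222.5, -66.5, 27.4], 18.1, 0.45], [[267, -79.8, 33], 21.8, 0.45], [[311.5, -93.1, 38.4], 25.4, 0.45], [[356, -106.4, 43.9], 29, 0.45], [[356, -106.4, 43.9], 29, 0.45], [[356, -106.4, 43.9], 29, 0.45]]' --force 20

```text
time_s: 1.4
eef_pos: [465.2, -292.2, 259.8]
ee_rot: [-0.0, 0.995, -0.1, -0.0]
force: [-0.9, 0.3, 0.8]
grip_width: 0.452
```

Run:
```python
from h import *
from pl import now
now(); cap("wrist","w1"); now()
print(proj("w1",[[465.5,-292,144],[539,-306.5,136],[472.5,-172.3,66]]))
```

```text
t 1.4 pos [ 465.2 -292.2  259.8] ang -11.45 z [-5.e-04  1.e-04 -1.e+00] F [-0.9  0.3  0.8] g 0.452
t 1.45 pos [ 464.9 -292.6  260. ] ang -11.5 z [-3.e-04 -0.e+00 -1.e+00] F [ 0.1 -0.6 -0.9] g 0.451
[[283.26866608 239.76386328]
 [282.54907629 123.82703781]
 [158.06984129 222.14401386]]
```

View pics/w1.png

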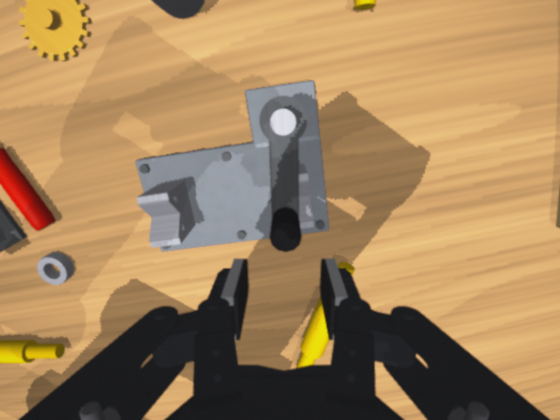

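The knob top is at about (286,238) and the spindle at (283,122), both where I predicted, so I'll descend around the knob and swing.

Run:
```python
from pl import *
c=[465.5,-292,260,-11.48]
show(c,lin(c,[465.5,-292,183,-11.48],3,.45,1))
c=[465.5,-292,183,-11.48]
P=np.array([539.1,-306.6]);g=[]
for i in range(1,11):
    th=np.radians(168.5+9.8*i); g.append([*(P+75*np.array([np.cos(th),np.sin(th)])),183,-11.48+9.8*i,.45])
show(c,g); print(g[-1])
```

```text
[[[0.0, 0.0, 25.7], 0.0, 0.45], [[0.0, 0.0, 51.3], 0.0, 0.45], [[0.0, 0.0, 77.0], 0.0, 0.45], [[0.0, 0.0, 77.0], 0.0, 0.45]]
[[[1.1, 12.4, 0.0], -9.8, 0.45], [[4.4, 24.8, 0.0], -19.6, 0.45], [[9.7, 36.5, 0.0], -29.4, 0.45], [[16.9, 47.0, 0.0], -39.2, 0.45], [[25.8, 56.2, 0.0], -49.0, 0.45], [[36.2, 63.8, 0.0], -58.8, 0.45], [[47.6, 69.5, 0.0], -68.6, 0.45], [[59.9, 73.1, 0.0], -78.4, 0.45], [[72.7, 74.6, 0.0], -88.2, 0.45], [[85.4, 73.9, 0.0], -98.0, 0.45]]
[np.float64(534.5213595348857), np.float64(-381.46010988164005), 183, 86.52, 0.45]
```

move_arm --series '[[[0, 0, 26], 0, 0.45], [[0, 0, 51], 0, 0.45], [[0, 0, 77], 0, 0.45], [[0, 0, 77], 0, 0.45]]'

```text
time_s: 1.95
eef_pos: [464.4, -292.4, 181.9]
ee_rot: [-0.001, 0.995, -0.101, -0.001]
force: [-0.0, 0.2, 0.6]
grip_width: 0.449
```

move_arm --series '[[[1.1, 12.4, 0], -9.8, 0.45], [[4.4, 24.8, 0], -19.6, 0.45], [[9.7, 36.5, 0], -29.4, 0.45], [[16.9, 47, 0], -39.2, 0.45], [[25.8, 56.2, 0], -49, 0.45], [[36.2, 63.8, 0], -58.8, 0.45], [[47.6, 69.5, 0], -68.6, 0.45], [[59.9, 73.1, 0], -78.4, 0.45], [[72.7, 74.6, 0], -88.2, 0.45], [[85.4, 73.9, 0], -98, 0.45]]'

```text
time_s: 3.2
eef_pos: [534.2, -382.5, 184.5]
ee_rot: [0.0, 0.727, 0.687, -0.0]
force: [-1.8, 0.6, -1.2]
grip_width: 0.453
```

move_arm --series '[[[0, 0, 0], 0, 0.45], [[0, 0, -50], 0, 0.45], [[0, 0, -100], 0, 1], [[0, 0, -100], 0, 1]]'

```text
time_s: 3.7
eef_pos: [534.5, -382.2, 288.5]
ee_rot: [0.005, 0.73, 0.684, 0.0]
force: [0.0, 0.0, -1.6]
grip_width: 0.86
```

Run:
```python
from h import *
from pl import now
now(); cap("wrist","w2"); cap("top","t2"); cap("scene","s2")
crop("t2",190,90,430,240,3,"c4")
```

```text
t 3.7 pos [ 534.5 -382.2  288.5] ang 86.28 z [ 0.0065 -0.0066 -1.    ] F [ 0.   0.  -1.6] g 0.86
```

View pics/w2.png

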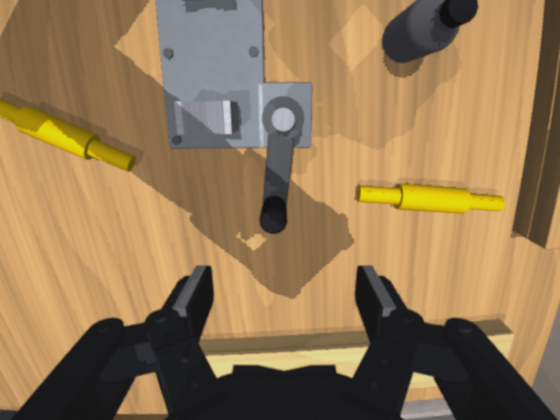

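View pics/c4.png

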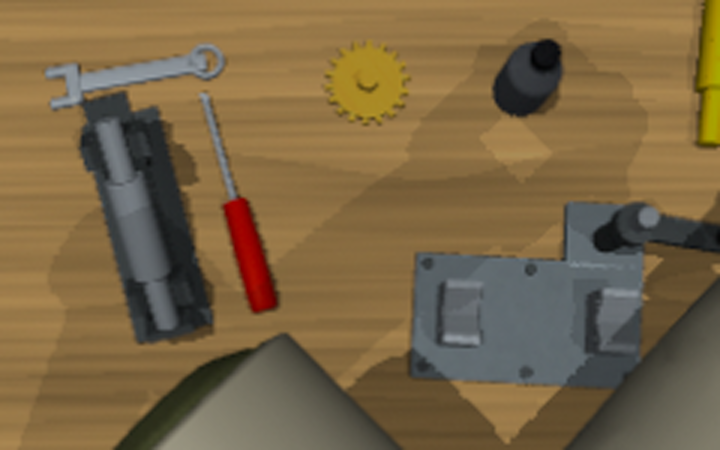

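Clamp arm is aside: in w2 the knob is at (273,213) and the spindle at (283,120). Next I'll fit the shaft axis from the depth data.

Run:
```python
from h import *
from scipy.optimize import least_squares
def fit(fn,box):
    u0,v0,u1,v1=box; W=cloud(fn)[v0:v1,u0:u1].reshape(-1,3); W=W[np.isfinite(W[:,0])]
    c=np.array([536.,86,105]); az=np.radians(13); 
    x=np.array([c[0],c[1],c[2],az,np.radians(30)])
    def dirn(x): return np.array([np.cos(x[4])*np.cos(x[3]),np.cos(x[4])*np.sin(x[3]),np.sin(x[4])])
    for it in range(8):
        d=dirn(x); c=x[:3]; s=(W-c)@d; r=np.linalg.norm((W-c)-s[:,None]*d,axis=1)
        tol=max(2.5,8-it); m=(abs(s)<37)&(abs(r-16)<tol)
        P=W[m]
        def res(y):
            d=dirn(y); s=(P-y[:3])@d; r=np.linalg.norm((P-y[:3])-s[:,None]*d,axis=1)-16
            return np.r_[r,(y[0]-x[0])*.01]
        x=least_squares(res,x,loss="soft_l1").x
    d=dirn(x);s=(W-x[:3])@d;q=(W-x[:3])-s[:,None]*d;r=np.linalg.norm(q,axis=1)
    print(fn,x[:3].round(1),np.degrees(x[3:]).round(2),m.sum())
    up=q[:,2]>0
    for lo in range(-110,112,8):
        k=(s>=lo)&(s<lo+8)&(r<19)&up
        if k.any(): print(lo,k.sum(),np.percentile(r[k],[10,50,90]).round(1))
    return x
fit("t0",(210,115,265,215)); fit("s0",(285,175,375,235))
# image-plane ends of the thick middle & tips, top view
def c2(u,v,h): return ray("t0",200+(u+.5)/5-.5,110+(v+.5)/5-.5,h)
for p in [(128,98),(160,203),(205,370),(230,450)]: print((np.array(p)/5+[200,110]))
```

```text
t0 [536.1  89.4 101.3] [14.71 29.86] 359
-102 1 [12.7 12.7 12.7]
-94 48 [ 8.3 12.4 17.5]
-86 24 [ 6.9  9.6 13.3]
-78 24 [ 7.1  9.5 12.6]
-70 37 [ 7.  11.1 17.5]
-62 33 [ 7.6 11.4 17.6]
-54 30 [ 7.5  9.8 13.9]
-46 15 [ 7.7  9.7 14.3]
-38 35 [13.1 15.6 16.9]
-30 35 [13.7 15.4 17.3]
-22 38 [15.  16.2 17.4]
-14 47 [14.5 16.4 17.9]
-6 38 [14.6 16.  17.3]
2 39 [14.6 15.8 17.5]
10 44 [14.8 15.7 17.2]
18 41 [14.5 16.  17.4]
26 43 [14.9 16.1 17. ]
34 47 [14.1 15.7 17. ]
42 44 [ 9.1 13.2 16. ]
50 28 [ 8.8 10.  11.5]
58 36 [ 8.5  9.9 17.1]
66 42 [ 8.8 10.7 17.7]
74 42 [ 8.2 10.2 15.9]
82 27 [ 8.6 10.  11.1]
90 20 [ 4.7  9.2 10.5]
s0 [536.1  89.4  99.1] [14.36 29.91] 227
-94 14 [ 8.7 13.4 18. ]
-86 30 [ 8.9 11.  17.9]
-78 13 [ 8.   9.4 11. ]
-70 16 [ 8.  10.  16.1]
-62 23 [ 9.  10.4 15.8]
-54 16 [ 8.8 10.3 16. ]
-46 18 [ 8.5 10.9 12. ]
-38 13 [13.4 16.5 17.6]
-30 23 [14.6 15.8 16.9]
-22 24 [12.1 15.4 16.9]
-14 22 [14.3 15.7 17.5]
-6 25 [14.4 16.  18.2]
2 25 [14.9 16.2 18.5]
10 23 [14.5 16.  17.7]
18 29 [13.6 16.5 17.9]
26 22 [13.7 15.3 16.2]
34 29 [13.6 16.  17.9]
42 37 [ 9.9 15.6 17.2]
50 21 [ 8.9  9.9 11.9]
58 20 [ 8.3 10.  13.2]
66 21 [ 9.1 12.7 18.3]
74 28 [ 7.1 10.8 16.4]
82 17 [ 7.8 10.9 12.3]
90 26 [ 4.7  9.2 11.6]
98 1 [3.1 3.1 3.1]
[225.6 129.6]
[232.  150.6]
[241. 184.]
[246. 200.]
```

Run:
```python
from h import *
d=np.array([np.cos(np.radians(30))*np.cos(np.radians(14.6)),np.cos(np.radians(30))*np.sin(np.radians(14.6)),.5])
up=np.array([-.5*np.cos(np.radians(14.6)),-.5*np.sin(np.radians(14.6)),.866])
for sh in (0,3,5):
    c=np.array([536.1,89.4,100.5])+sh*d
    for fn in("t0","s0"): print(sh,fn,c.round(1),[proj(fn,c+s*d)[0].round(1).tolist() for s in (-90,-42,42,90)],[proj(fn,c+s*d+16*up)[0].round(1).tolist() for s in (-42,42)])
crop("t0",215,115,260,210,6,"c5");crop("s0",285,175,375,235,8,"c6")
```

```text
0 t0 [536.1  89.4 100.5] [[246.6, 198.9], [241.4, 181.9], [231.7, 150.3], [225.8, 131.1]] [[241.6, 184.5], [231.7, 152.5]]
0 s0 [536.1  89.4 100.5] [[296.3, 197.2], [310.8, 195.9], [337.6, 193.4], [354.0, 191.9]] [[308.3, 192.0], [335.3, 189.4]]
3 t0 [538.6  90.1 102. ] [[246.3, 197.9], [241.0, 180.8], [231.3, 149.1], [225.4, 129.9]] [[241.2, 183.4], [231.4, 151.3]]
3 s0 [538.6  90.1 102. ] [[297.2, 197.1], [311.7, 195.8], [338.6, 193.3], [355.0, 191.9]] [[309.2, 192.0], [336.3, 189.3]]
5 t0 [540.3  90.5 103. ] [[246.1, 197.2], [240.8, 180.1], [231.1, 148.4], [225.2, 129.1]] [[241.0, 182.7], [231.1, 150.5]]
5 s0 [540.3  90.5 103. ] [[297.8, 197.1], [312.3, 195.7], [339.3, 193.3], [355.7, 191.8]] [[309.9, 191.9], [337.0, 189.3]]
```

View pics/c5.png

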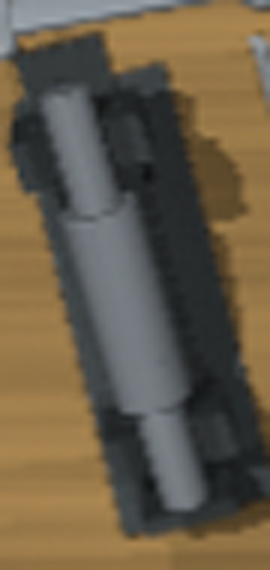

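View pics/c6.png

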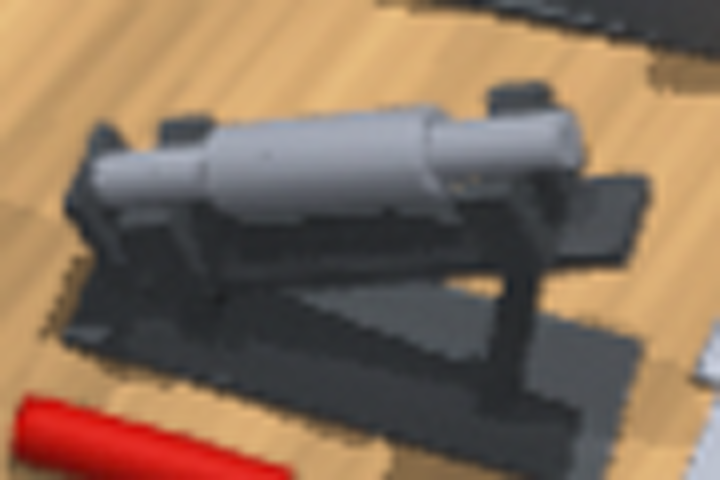

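Run:
```python
from pl import *
c=[534.52,-381.46,283,86.52]
show(c,lin(c,[538.8,90.2,260,14.6],9,1,1))
```

```text
[[[52.3, -2.7, 2.6], 8.0, 1], [[104.7, -5.4, 5.1], 16.0, 1], [[157.0, -8.1, 7.7], 24.0, 1], [[209.4, -10.8, 10.2], 32.0, 1], [[261.7, -13.5, 12.8], 40.0, 1], [[314.0, -16.2, 15.3], 47.9, 1], [[366.4, -18.9, 17.9], 55.9, 1], [[418.7, -21.7, 20.4], 63.9, 1], [[471.1, -24.4, 23.0], 71.9, 1], [[471.1, -24.4, 23.0], 71.9, 1]]
```

move_arm --series '[[[52.3, -2.7, 2.6], 8, 1], [[104.7, -5.4, 5.1], 16, 1], [[157, -8.1, 7.7], 24, 1], [[209.4, -10.8, 10.2], 32, 1], [[261.7, -13.5, 12.8], 40, 1], [[314, -16.2, 15.3], 47.9, 1], [[366.4, -18.9, 17.9], 55.9, 1], [[418.7, -21.7, 20.4], 63.9, 1], [[471.1, -24.4, 23], 71.9, 1], [[471.1, -24.4, 23], 71.9, 1]]'

```text
time_s: 5.1
eef_pos: [537.7, 93.0, 258.6]
ee_rot: [-0.0, 0.992, 0.128, -0.001]
force: [-0.4, -0.4, 0.2]
grip_width: 0.997
```

move_arm --series '[[[0, 0, 0], 0, 1], [[0, 0, 0], 0, 1]]'

```text
time_s: 5.35
eef_pos: [538.7, 89.2, 259.7]
ee_rot: [0.0, 0.992, 0.127, -0.0]
force: [0.0, 0.3, -0.1]
grip_width: 0.996
```

Run:
```python
from h import *
from pl import now
now(); p,d=cap("wrist","w3"); cap("top","t3"); 
dd=np.array([np.cos(np.radians(30))*np.cos(np.radians(14.6)),np.cos(np.radians(30))*np.sin(np.radians(14.6)),.5])
c=np.array([538.8,90.2,101.5]); im=cv2.imread("pics/w3.png")
for s in (-90,-42,0,42,90):
    q=proj("w3",c+s*dd)[0]; print(s,q.round(1)); cv2.circle(im,tuple(int(x) for x in q.round()),3,(0,0,255),1)
cv2.imwrite("pics/w3m.png",im)
```

```text
t 5.35 pos [538.7  89.2 259.7] ang 14.54 z [-6.e-04 -1.e-04 -1.e+00] F [ 0.   0.3 -0.1] g 0.996
-90 [282.7 273.9]
-42 [282.4 247.6]
0 [282.2 218. ]
42 [281.9 179.5]
90 [281.4 118.9]
```

View pics/w3m.png

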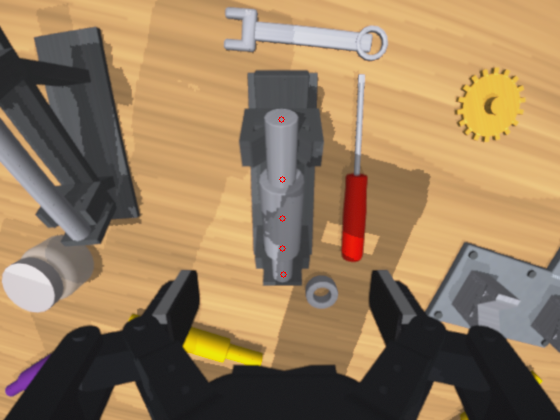

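The projected axis lies on the shaft (282,118–274), so I'll descend and grasp.

move_arm --series '[[[0, 0, 30], 0, 1], [[0, 0, 60], 0, 1], [[0, 0, 90], 0, 1], [[0, 0, 104], 0, 1], [[0, 0, 104], 0, 1]]'

```text
time_s: 6.08
eef_pos: [538.7, 90.0, 155.7]
ee_rot: [-0.0, 0.992, 0.127, -0.001]
force: [0.4, -0.6, 0.1]
grip_width: 1.002
```

Run:
```python
from h import *
from pl import now
now(); cap("wrist","w4"); cap("scene","s4"); crop("s4",270,150,400,250,6,"c7")
```

```text
t 6.08 pos [538.7  90.  155.7] ang 14.59 z [-1.e-03  1.e-04 -1.e+00] F [ 0.4 -0.6  0.1] g 1.002
```

View pics/c7.png

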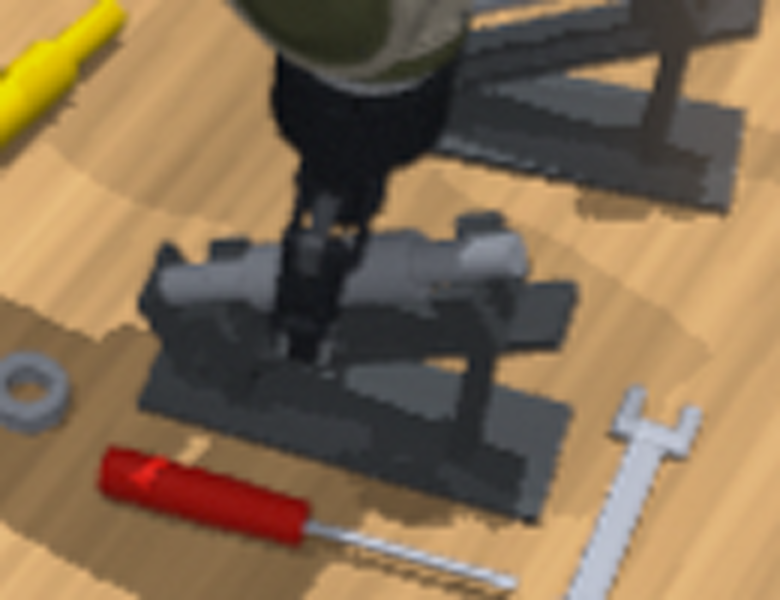

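View pics/w4.png

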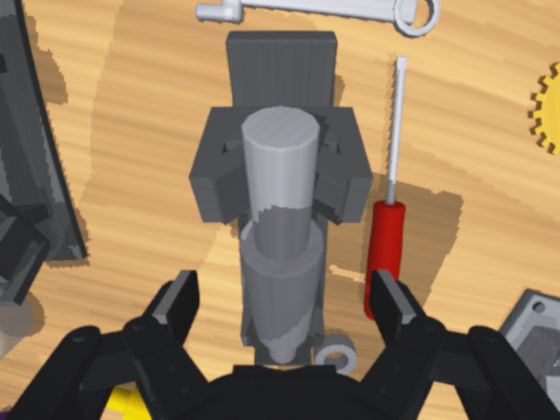

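move_arm --series '[[[0, 0, 0], 0, 0], [[0, 0, 0], 0, 0], [[0, 0, 0], 0, 0], [[0, 0, 0], 0, 0], [[0, 0, 0], 0, 0], [[0, 0, 0], 0, 0]]' --force 50

```text
time_s: 6.92
eef_pos: [538.7, 90.9, 156.5]
ee_rot: [-0.001, 0.992, 0.127, 0.0]
force: [-2.2, 4.9, 4.9]
grip_width: 0.361
```

move_arm --series '[[[0, 0, -8], 0, 0], [[0, 0, -20], 0, 0], [[0, 0, -40], 0, 0], [[0, 0, -70], 0, 0], [[0, 0, -104], 0, 0], [[0, 0, -104], 0, 0], [[0, 0, -104], 0, 0]]'

```text
time_s: 7.8
eef_pos: [538.2, 90.2, 258.6]
ee_rot: [-0.0, 0.992, 0.127, -0.001]
force: [-1.1, -0.0, -5.8]
grip_width: 0.359
```

Run:
```python
from h import *
from pl import now
now(); cap("wrist","w5"); cap("scene","s5"); crop("s5",250,90,410,210,5,"c8")
```

```text
t 7.8 pos [538.2  90.2 258.6] ang 14.62 z [-0.0023  0.     -1.    ] F [-1.1 -0.  -5.8] g 0.359
```

View pics/c8.png

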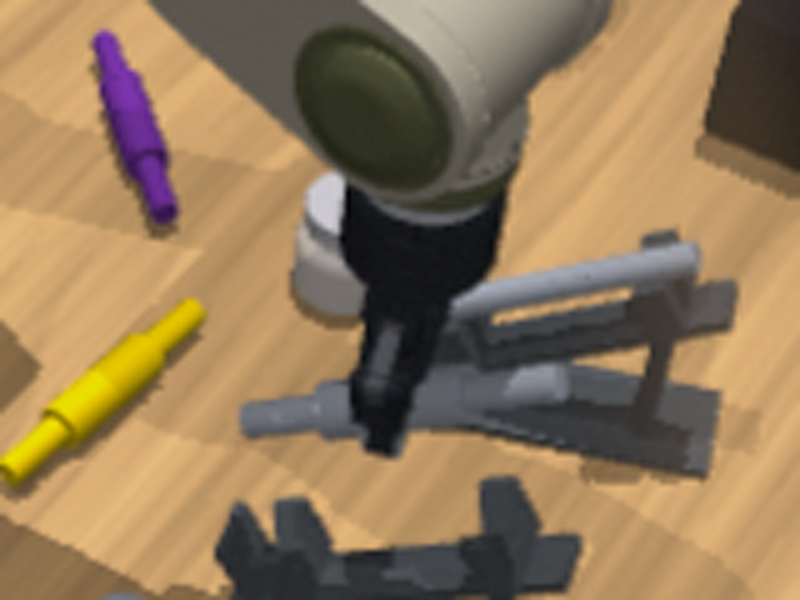

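View pics/w5.png

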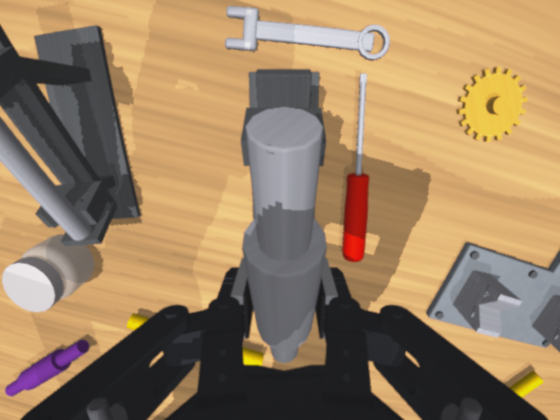

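```bash
cat > fit.py <<'E'
from h import *
from scipy.optimize import least_squares
def dirn(x): return np.array([np.cos(x[4])*np.cos(x[3]),np.cos(x[4])*np.sin(x[3]),np.sin(x[4])])
def fit(fns,c,az,tilt,verbose=True,tol0=8,jr=True):
    W=np.vstack([cloud(f).reshape(-1,3) for f in fns]); W=W[np.isfinite(W[:,0])]; W=W[np.linalg.norm(W-c,axis=1)<100]
    x=np.array([*c,np.radians(az),np.radians(tilt)],float)
    def R(s): return np.where(abs(s)<42,16,10)
    for it in range(10):
        d=dirn(x);s=(W-x[:3])@d;r=np.linalg.norm((W-x[:3])-s[:,None]*d,axis=1)
        tol=max(2,tol0-it); m=(abs(s)<88)&((abs(s)>14))&(abs(abs(s)-42)>3)&(abs(r-R(s))<tol); P=W[m]
        def res(y):
            d=dirn(y);s=(P-y[:3])@d; return np.r_[np.linalg.norm((P-y[:3])-s[:,None]*d,axis=1)-R(s), ((y[:3]-x[:3])@d)]
        x=least_squares(res,x,loss="soft_l1").x
    d=dirn(x);s=(W-x[:3])@d;q=(W-x[:3])-s[:,None]*d;r=np.linalg.norm(q,axis=1)
    print(fns,x[:3].round(1),np.degrees(x[3:]).round(2),m.sum())
    if verbose:
        for lo in range(-102,104,6):
            k=(s>=lo)&(s<lo+6)&(r<19)
            if k.any(): print(lo,k.sum(),np.percentile(r[k],[10,50,90]).round(1))
    return x
E
python3 - <<'E'
from fit import *
fit(["s5"],np.array([538.8,90,205.]),14.6,30)
fit(["w5"],np.array([538.8,90,205.]),14.6,30)
E
```

```text
['s5'] [539.7  89.9 203.6] [14.39 30.01] 317
-90 10 [ 7.5  8.8 10.6]
-84 14 [ 8.7 10.3 11.5]
-78 16 [ 8.3 10.  12.7]
-72 13 [ 8.6 10.  11.6]
-66 14 [ 8.3  9.7 11.6]
-60 14 [ 8.4  9.5 11.3]
-54 16 [ 8.   9.6 11.5]
-48 12 [ 8.3 10.4 11.7]
-42 16 [12.7 15.1 16.8]
-36 21 [13.5 15.9 17.3]
-30 25 [13.7 16.  18. ]
-24 22 [14.5 15.4 17.1]
-18 4 [15.7 16.2 18.2]
6 1 [16.4 16.4 16.4]
12 7 [14.  15.5 16.6]
18 15 [13.5 15.6 18.2]
24 23 [14.3 15.6 17.8]
30 28 [13.6 15.4 16.9]
36 26 [12.3 15.3 17.5]
42 40 [ 9.3 12.5 17. ]
48 15 [ 7.7 10.4 12.2]
54 19 [ 7.8  9.9 11.3]
60 19 [ 7.3  9.4 11.3]
66 17 [ 8.3  9.9 10.9]
72 18 [ 7.6 10.  11.6]
78 19 [ 6.8  9.3 12.1]
84 23 [ 6.6  9.8 11.2]
90 19 [ 3.3  6.2 10.4]
['w5'] [539.1  90.2 204.3] [14.63 29.74] 9360
-90 46 [ 9.7 10.1 10.3]
-84 64 [ 9.7 10.  10.4]
-78 67 [ 9.6 10.  10.3]
-72 67 [ 9.7 10.  10.3]
-66 49 [ 9.6  9.9 10.3]
-60 2 [10.1 10.2 10.3]
-42 100 [15.6 15.8 16.1]
-36 158 [15.6 15.9 16.2]
-30 192 [15.6 16.  16.4]
-24 216 [15.7 16.  16.3]
-18 238 [15.6 15.9 16.2]
-12 266 [15.6 15.9 16.3]
-6 322 [15.6 15.9 16.4]
0 348 [15.5 15.9 16.4]
6 429 [15.6 16.  17.9]
12 602 [15.7 16.2 18.3]
18 432 [15.7 16.  16.4]
24 495 [15.7 16.  16.4]
30 557 [15.6 16.  16.3]
36 834 [14.8 15.8 16.3]
42 2291 [10.  12.7 15.2]
48 556 [ 9.6 10.  10.4]
54 625 [ 9.6 10.  10.4]
60 751 [ 9.5 10.  10.4]
66 832 [ 9.6 10.  10.4]
72 1007 [ 9.6 10.  10.5]
78 1193 [ 9.5 10.  10.5]
84 1463 [ 9.4  9.9 10.5]
90 2591 [3.1 7.  9.5]
```

Run:
```python
from h import *
n=np.array([468.3,-237.2]); a=np.radians(-3.7); ex=np.array([np.cos(a),np.sin(a)]);ey=np.array([-ex[1],ex[0]])
for fn in("w1","w2","w3","t2","s2"):
    W=cloud(fn).reshape(-1,3);W=W[np.isfinite(W[:,0])]
    X=(W[:,:2]-n)@ex;Y=(W[:,:2]-n)@ey;Z=W[:,2]
    for sgn in(1,-1):
        b=(abs(X)<22)&(abs(Y-65*sgn)<20)&(Z>40)&(Z<72)
        if b.sum()<15: continue
        top=b&(Z>63)
        m=b&(abs(X)<14)&(abs(Y-65*sgn)<12)&(abs(Z-47.9-abs(X))<4)
        L=m&(X<-3);Rr=m&(X>3)
        o=[fn,sgn,b.sum(),"Yrange top",np.percentile(Y[top],[2,98]).round(1) if top.sum()>5 else None]
        if L.sum()>8: o+=["L",np.median(Z[L]+X[L]).round(2),L.sum()]
        if Rr.sum()>8:o+=["R",np.median(Z[Rr]-X[Rr]).round(2),Rr.sum()]
        print(*o)
    pl=(abs(X)<53)&(abs(Y)<100)&(abs(Z-12)<3); print(fn,"plate z",np.median(Z[pl]).round(2) if pl.sum() else None, "X",np.percentile(X[pl],[.5,99.5]).round(1) if pl.sum() else None,)
```

```text
w1 1 1623 Yrange top [49.9 79.3] L 48.63 335 R 46.42 189
w1 -1 519 Yrange top [-79.6 -67.6] L 49.1 135 R 46.22 58
w1 plate z 11.77 X [-52.4  52.6]
w2 -1 1493 Yrange top [-79.2 -50.6] L 48.86 373 R 46.66 230
w2 plate z 11.85 X [-52.4  52.5]
w3 1 1145 Yrange top [50.6 80.8] L 48.72 223 R 47.27 90
w3 -1 209 Yrange top None
w3 plate z 12.25 X [-52.1  52.6]
t2 1 233 Yrange top [51.  81.4] L 46.86 38 R 48.85 45
t2 -1 228 Yrange top [-77.9 -50.7] L 46.94 39 R 48.22 47
t2 plate z 12.02 X [-52.6  52.4]
s2 1 214 Yrange top [50.2 78.4] L 48.97 40 R 45.46 21
s2 plate z 11.77 X [-51.3  52.6]
```

Run:
```python
from pl import *
c=[538.8,90.2,260,14.6]
show(c,lin(c,[469.4,-237.3,260,86.3],10,0))
```

```text
[[[-15.0, 29.9, 0.0], -7.2, 0], [[-29.9, 59.9, 0.0], -14.3, 0], [[-44.9, 89.8, 0.0], -21.5, 0], [[-59.9, 119.8, 0.0], -28.7, 0], [[-74.9, 149.7, 0.0], -35.9, 0], [[-89.8, 179.7, 0.0], -43.0, 0], [[-104.8, 209.6, 0.0], -50.2, 0], [[-119.8, 239.5, 0.0], -57.4, 0], [[-134.7, 269.5, 0.0], -64.5, 0], [[-149.7, 299.4, 0.0], -71.7, 0]]
```

move_arm --series '[[[-15, 29.9, 0], -7.2, 0], [[-29.9, 59.9, 0], -14.3, 0], [[-44.9, 89.8, 0], -21.5, 0], [[-59.9, 119.8, 0], -28.7, 0], [[-74.9, 149.7, 0], -35.9, 0], [[-89.8, 179.7, 0], -43, 0], [[-104.8, 209.6, 0], -50.2, 0], [[-119.8, 239.5, 0], -57.4, 0], [[-134.7, 269.5, 0], -64.5, 0], [[-149.7, 299.4, 0], -71.7, 0]]'

```text
time_s: 9.15
eef_pos: [468.9, -238.1, 258.9]
ee_rot: [-0.001, 0.728, 0.686, -0.0]
force: [-0.3, 0.2, -5.4]
grip_width: 0.357
```

move_arm --series '[[[0, 0, 0], 0, 0], [[0, 0, 25], 0, 0], [[0, 0, 50], 0, 0], [[0, 0, 50], 0, 0], [[0, 0, 50], 0, 0]]'

```text
time_s: 9.78
eef_pos: [469.8, -237.0, 210.8]
ee_rot: [0.0, 0.729, 0.684, 0.0]
force: [-0.3, 0.4, -4.6]
grip_width: 0.356
```

Run:
```python
from fit import *
from pl import now
now(); cap("wrist","w6"); cap("scene","s6"); crop("s6",160,200,320,340,5,"c9"); cap("top","t6")
fit(["w6"],np.array([469.4,-237.3,156.]),86.3,30,False)
n=np.array([469.4,-237.3]); a=np.radians(-3.7); ex=np.array([np.cos(a),np.sin(a)]);ey=np.array([-ex[1],ex[0]])
W=cloud("w6").reshape(-1,3);W=W[np.isfinite(W[:,0])]
X=(W[:,:2]-n)@ex;Y=(W[:,:2]-n)@ey;Z=W[:,2]
m=(abs(X)<14)&(abs(Y-65)<12)&(abs(Z-47.9-abs(X))<4)
print("L",np.median((Z+X)[m&(X<-3)]),"R",np.median((Z-X)[m&(X>3)]),m.sum())
```

```text
t 9.78 pos [ 469.8 -237.   210.8] ang 86.32 z [ 8.e-04 -5.e-04 -1.e+00] F [-0.3  0.4 -4.6] g 0.356
['w6'] [ 470.4 -237.4  156.1] [86.34 29.89] 9195
L nan R nan 0
  return _methods._mean(a, axis=axis, dtype=dtype,
  ret = ret.dtype.type(ret / rcount)
```

View pics/c9.png

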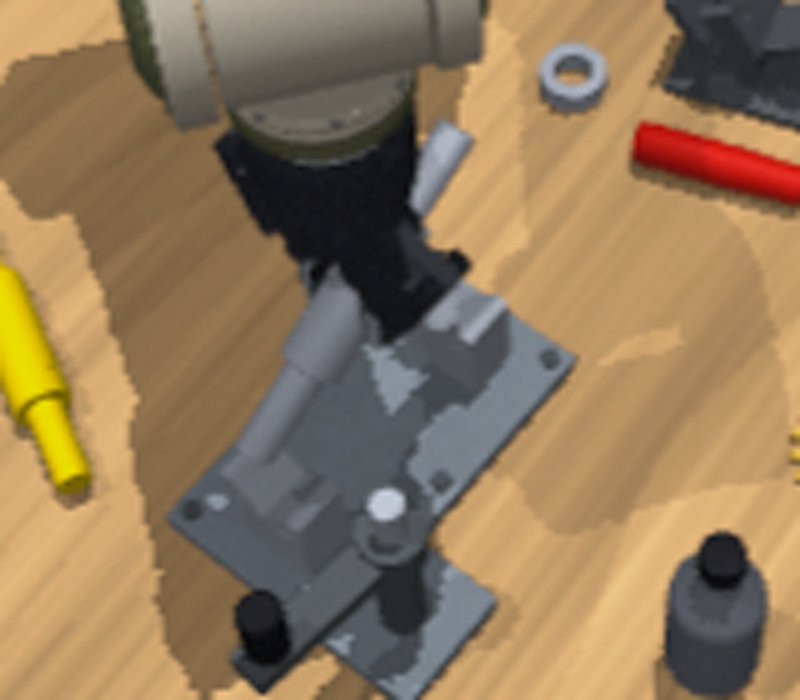

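View pics/w6.png

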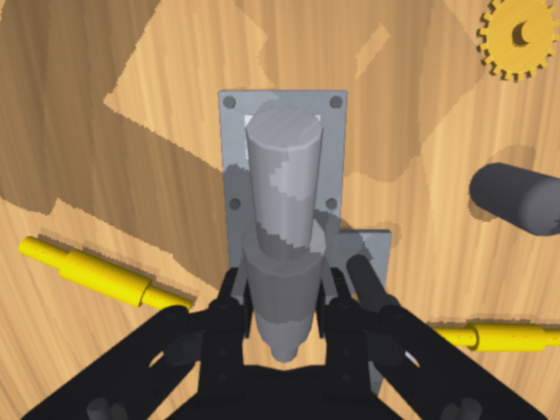

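move_arm --series '[[[0, 0, 20], 0, 0], [[0, 0, 35], 0, 0], [[0, 0, 42], 0, 0], [[0, 0, 42], 0, 0]]' --force 30

```text
time_s: 10.42
eef_pos: [469.4, -237.2, 167.8]
ee_rot: [-0.0, 0.729, 0.684, -0.0]
force: [-0.5, 0.6, -5.2]
grip_width: 0.356
```

move_arm --series '[[[0, 0, 2], 0, 0], [[0, 0, 4], 0, 0], [[0, 0, 6], 0, 0], [[0, 0, 8], 0, 0], [[0, 0, 10], 0, 0], [[0, 0, 12], 0, 0], [[0, 0, 12], 0, 0]]'

```text
time_s: 11.3
eef_pos: [469.5, -237.0, 156.5]
ee_rot: [-0.0, 0.729, 0.684, 0.0]
force: [-2.2, 3.8, 3.1]
grip_width: 0.361
```

Run:
```python
from fit import *
from pl import now
now(); cap("wrist","w7"); cap("scene","s7"); crop("s7",160,200,320,340,5,"c10")
fit(["w7"],np.array([469.4,-237.3,103.]),86.3,29,False)
```

```text
t 11.3 pos [ 469.5 -237.   156.5] ang 86.32 z [ 1.e-04  1.e-04 -1.e+00] F [-2.2  3.8  3.1] g 0.361
['w7'] [ 470.  -236.8  102.1] [86.18 28.38] 9751
```

View pics/c10.png

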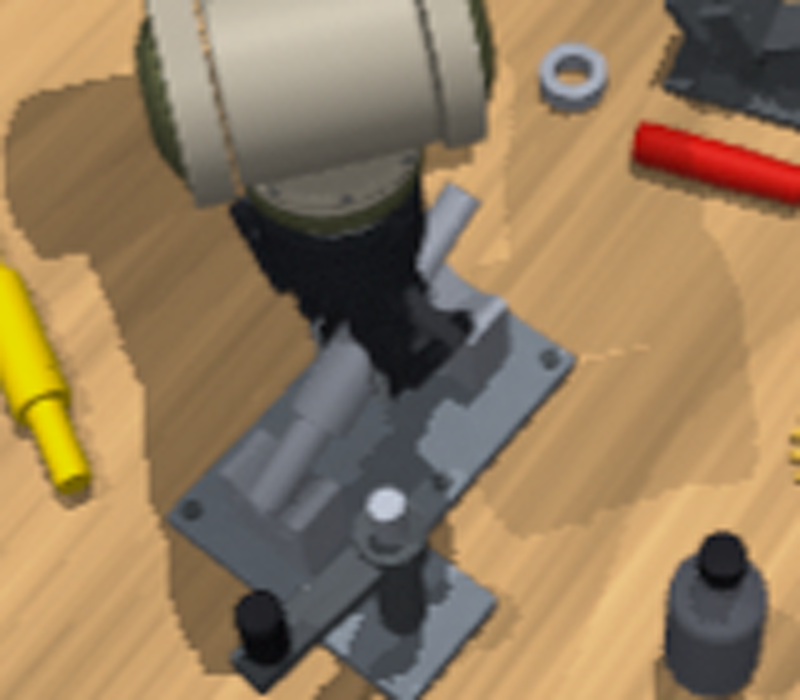

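The lower journal is in the -y V (c10, about (270,490)) and the shaft is turning in the grip as planned, with a reaction of about 8 N. I'll keep lowering slowly.

move_arm --series '[[[0, 0, 2], 0, 0], [[0, 0, 4], 0, 0], [[0, 0, 6], 0, 0], [[0, 0, 8], 0, 0], [[0, 0, 10], 0, 0], [[0, 0, 12], 0, 0], [[0, 0, 12], 0, 0]]'

```text
time_s: 12.28
eef_pos: [469.6, -236.5, 144.4]
ee_rot: [-0.0, 0.729, 0.684, 0.0]
force: [-1.6, 7.1, 2.5]
grip_width: 0.354
```

Run:
```python
from fit import *
from pl import now
now(); cap("wrist","w8")
fit(["w8"],np.array([470,-237,90.]),86.3,22,False)
```

```text
t 12.28 pos [ 469.6 -236.5  144.4] ang 86.33 z [ 2.e-04  1.e-03 -1.e+00] F [-1.6  7.1  2.5] g 0.354
['w8'] [ 470.1 -236.9   89.7] [86.   19.82] 11165
```

move_arm --series '[[[0, 0, 2], 0, 0], [[0, 0, 4], 0, 0], [[0, 0, 6], 0, 0], [[0, 0, 8], 0, 0], [[0, 0, 10], 0, 0], [[0, 0, 12], 0, 0], [[0, 0, 14], 0, 0], [[0, 0, 16], 0, 0], [[0, 0, 16], 0, 0]]'

```text
time_s: 13.45
eef_pos: [469.4, -237.2, 127.9]
ee_rot: [-0.0, 0.729, 0.684, -0.0]
force: [-0.3, 4.2, 1.2]
grip_width: 0.358
```

Run:
```python
from fit import *
from pl import now
now(); cap("wrist","w9")
fit(["w9"],np.array([470,-237,74.]),86.3,9,False)
```

```text
t 13.45 pos [ 469.4 -237.2  127.9] ang 86.32 z [-1.e-04  0.e+00 -1.e+00] F [-0.3  4.2  1.2] g 0.358
['w9'] [ 470.  -236.9   73.6] [86.13  8.92] 11622
```

View pics/w9.png

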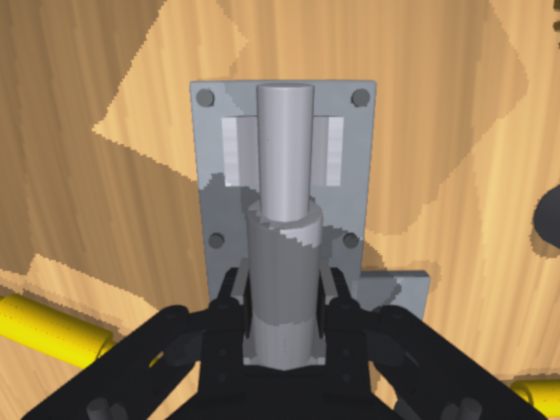

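The upper journal is centred over the +y V (w9, about (285,150)). About 11.5 mm remain.

move_arm --series '[[[0, 0, 2], 0, 0], [[0, 0, 4], 0, 0], [[0, 0, 6], 0, 0], [[0, 0, 8], 0, 0], [[0, 0, 9.5], 0, 0], [[0, 0, 10.5], 0, 0], [[0, 0, 11], 0, 0], [[0, 0, 11], 0, 0]]'

```text
time_s: 14.5
eef_pos: [469.4, -237.2, 116.9]
ee_rot: [-0.0, 0.729, 0.684, -0.0]
force: [-1.4, 5.2, -0.1]
grip_width: 0.362
```

Run:
```python
from fit import *
from pl import now
now(); cap("wrist","w10")
fit(["w10"],np.array([470,-237,63.]),86.3,1,False)
```

```text
t 14.5 pos [ 469.4 -237.2  116.9] ang 86.32 z [-1.e-04  1.e-04 -1.e+00] F [-1.4  5.2 -0.1] g 0.362
['w10'] [ 469.9 -237.    62.6] [86.07  0.93] 11617
```

move_arm --series '[[[0, 0, 0.6], 0, 0], [[0, 0, 1.2], 0, 0], [[0, 0, 1.6], 0, 0], [[0, 0, 1.6], 0, 0]]'

```text
time_s: 15.05
eef_pos: [469.4, -237.2, 116.2]
ee_rot: [0.0, 0.729, 0.684, -0.0]
force: [-3.7, 7.4, 9.3]
grip_width: 0.36
```

Run:
```python
from fit import *
from pl import now
now(); cap("wrist","w11")
fit(["w11"],np.array([470,-237,62.]),86.3,0,False)
```

```text
t 15.05 pos [ 469.4 -237.2  116.2] ang 86.32 z [-0.e+00 -2.e-04 -1.e+00] F [-3.7  7.4  9.3] g 0.36
['w11'] [ 469.9 -237.    61.9] [86.03  0.45] 11799
```

Force has jumped to +9 N with the axis at z 61.9 and 0.45° tilt, so both journals are seated. Releasing in small steps.

move_arm --series '[[[0, 0, 1], 0, 0.38], [[0, 0, 0.5], 0, 0.4], [[0, 0, 0.5], 0, 0.45], [[0, 0, 0.5], 0, 0.55], [[0, 0, 0.5], 0, 0.75], [[0, 0, 0.5], 0, 0.75], [[0, 0, 0.5], 0, 0.75]]'

```text
time_s: 15.98
eef_pos: [469.4, -237.2, 114.9]
ee_rot: [0.0, 0.729, 0.684, 0.0]
force: [-0.1, -0.3, -0.0]
grip_width: 0.748
```

Run:
```python
from fit import *
from pl import now
now(); cap("wrist","w12")
fit(["w12"],np.array([470,-237,62.]),86.3,0,True)
```

```text
t 15.97 pos [ 469.4 -237.2  114.9] ang 86.32 z [ 0. -0. -1.] F [-0.1 -0.3 -0. ] g 0.748
['w12'] [ 469.4 -237.    61.5] [86.51 -0.  ] 11973
-54 12 [17.5 18.1 18.6]
-42 19 [15.8 15.9 16.2]
-36 274 [15.5 15.9 16.3]
-30 601 [15.5 16.  16.6]
-24 617 [15.5 16.  16.6]
-18 649 [15.5 16.  16.6]
-12 692 [15.5 15.9 16.6]
-6 721 [15.4 15.9 16.5]
0 748 [15.5 16.  16.6]
6 802 [15.4 16.  16.6]
12 857 [15.5 16.  16.6]
18 882 [15.4 16.  16.6]
24 944 [15.4 16.  16.6]
30 985 [15.4 15.9 16.6]
36 1037 [15.4 15.9 16.6]
42 1367 [ 9.8 13.2 16.1]
48 1107 [ 9.5 10.4 16.7]
54 1342 [ 9.6 10.8 17.1]
60 1405 [ 9.6 10.7 17.1]
66 1474 [ 9.6 10.8 17. ]
72 1530 [ 9.6 10.8 17.1]
78 1089 [ 9.4 10.2 15.1]
84 896 [ 9.2  9.9 10.7]
90 292 [ 9.2  9.9 10.6]
```

View pics/w12.png

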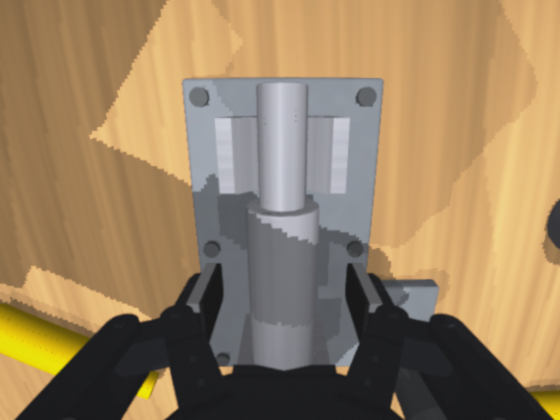

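Seated level: tilt 0.0°, axis z 61.5. I'll rise and check from above.

move_arm --series '[[[0, 0, -10], 0, 0.75], [[0, 0, -40], 0, 0.75], [[0, 0, -80], 0, 0.6], [[0, 0, -120], 0, 0.5], [[-60, 0, -150], 0, 0.45], [[-100, 0, -150], 0, 0.45], [[-100, 0, -150], 0, 0.45], [[-100, 0, -150], 0, 0.45]]'

```text
time_s: 17.02
eef_pos: [463.0, -336.4, 265.0]
ee_rot: [-0.0, 0.729, 0.684, 0.0]
force: [0.7, 1.1, 0.2]
grip_width: 0.453
```

Run:
```python
from fit import *
from pl import now
now(); cap("wrist","w13"); cap("top","t13"); now()
x=fit(["w13"],np.array([469.4,-237,62.]),86.3,0,False)
n=np.array([469.3,-237.3]); a=np.radians(-3.7); ex=np.array([np.cos(a),np.sin(a)]);ey=np.array([-ex[1],ex[0]])
W=cloud("w13").reshape(-1,3);W=W[np.isfinite(W[:,0])]
X=(W[:,:2]-n)@ex;Y=(W[:,:2]-n)@ey;Z=W[:,2]
k=(abs(X)<5)&(Z>74)&(Z<82);print("thick Y",np.percentile(Y[k],[.5,99.5]))
k=(abs(X)<4)&(Z>68)&(Z<74);print("journal Y",np.percentile(Y[k],[.5,99.5]))
k=(abs(X)>14)&(abs(X)<20)&(Z>63)&(Z<68);
for s in(1,-1): print("V Y",np.percentile(Y[k&(Y*s>0)],[1,99]))
k=(Z>120)&(abs(X-75)<40)&(Y<-80); print("knob",W[k&(Z>Z[k].max()-4)].mean(0) if k.any() else None, Z[k].max() if k.any() else 0)
```

```text
t 17.02 pos [ 463.  -336.4  265. ] ang 86.33 z [-2.e-04  5.e-04 -1.e+00] F [0.7 1.1 0.2] g 0.453
t 17.12 pos [ 463.2 -336.   265.1] ang 86.38 z [-1.e-04  3.e-04 -1.e+00] F [-0.6 -0.4 -0.3] g 0.449
['w13'] [ 469.2 -237.    61.4] [86.2  -0.09] 4376
thick Y [-39.80949437  43.8366205 ]
journal Y [-86.34355808  65.94190818]
V Y [ 1.71435422 68.03532728]
V Y [-79.48888249  -1.56459968]
knob [ 522.90825081 -328.09200394  286.15001583] 288.9843009267235
```

View pics/w13.png

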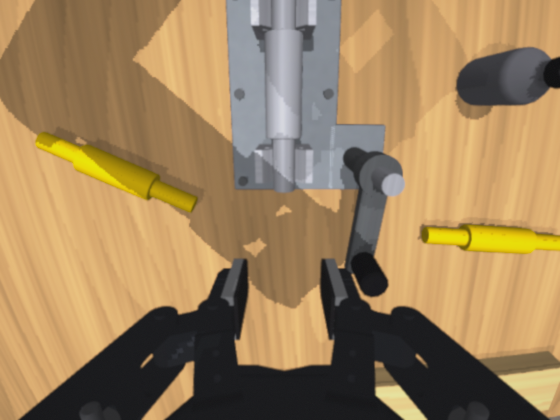

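The shaft lies in both Vs, its centre about +2 mm along the nest. The knob top is at about (374,283).

Run:
```python
from h import *
for p in [(373,282),(375,284)]: print(ray("w13",*p,143).round(1))
print("w2",ray("w2",272,213,143).round(1), ray("w2",283,120,136).round(1),"spindle w13",ray("w13",393,183,136).round(1))
W=cloud("w13")
for v in range(262,300,4): print(v,[W[v,u].round(0).tolist() for u in (366,372,378)])
from pl import *
P=np.array([539.1,-306.6])
for q in [(373,282)]:
    k=ray("w13",*q,143)[:2]; d=k-P; print(np.linalg.norm(d),np.degrees(np.arctan2(d[1],d[0]))%360)
```

```text
[ 526.7 -377.9  143. ]
[ 528.3 -379.8  143. ]
w2 [ 527.5 -374.2  143. ] [ 540.3 -307.4  136. ] spindle w13 [ 540.  -305.5  136. ]
262 [[525.0, -370.0, 127.0], [530.0, -370.0, 126.0], [575.0, -442.0, -0.0]]
266 [[524.0, -371.0, 132.0], [529.0, -371.0, 132.0], [534.0, -372.0, 131.0]]
270 [[523.0, -372.0, 136.0], [527.0, -371.0, 138.0], [531.0, -371.0, 139.0]]
274 [[522.0, -372.0, 140.0], [526.0, -371.0, 143.0], [530.0, -371.0, 143.0]]
278 [[522.0, -374.0, 143.0], [526.0, -374.0, 144.0], [530.0, -374.0, 144.0]]
282 [[521.0, -377.0, 144.0], [526.0, -377.0, 144.0], [530.0, -377.0, 144.0]]
286 [[521.0, -380.0, 145.0], [526.0, -380.0, 145.0], [530.0, -381.0, 144.0]]
290 [[521.0, -384.0, 144.0], [526.0, -383.0, 145.0], [530.0, -384.0, 145.0]]
294 [[522.0, -388.0, 143.0], [526.0, -388.0, 144.0], [530.0, -388.0, 145.0]]
298 [[562.0, -495.0, -1.0], [569.0, -495.0, -0.0], [578.0, -496.0, -1.0]]
72.40887734088015 260.15846562977856
```

Run:
```python
from pl import *
c=[469.4,-237.3,114.9,86.3]  # commanded before lift approx
a=np.radians(86.3); c=[469.4-100*np.cos(a),-237.3-100*np.sin(a),265,86.3]; print(c)
P=np.array([539.3,-306.4])
def pt(ang,z,g): t=np.radians(ang); return [*(P+75*np.array([np.cos(t),np.sin(t)])),z,ang-180,g]
g=pt(260.5,265,.45); show(c,lin(c,g[:4],4,.45,2)); print(g)
g2=pt(260.5,183,.45)
show(g2[:4],[pt(260.5-8.73*i,183,.36) for i in range(1,11)]); print(pt(260.5-87.3,183,0))
```

```text
[np.float64(462.9467691747042), np.float64(-337.0915618272179), 265, 86.3]
[[[-9.8, 16.7, 0.0], 1.5, 0.45], [[-19.5, 33.3, 0.0], 2.9, 0.45], [[-29.3, 50.0, 0.0], 4.3, 0.45], [[-39.1, 66.6, 0.0], 5.8, 0.45], [[-39.1, 66.6, 0.0], 5.8, 0.45], [[-39.1, 66.6, 0.0], 5.8, 0.45]]
[np.float64(526.9214295604492), np.float64(-380.3714201152923), 265, 80.5, 0.45]
[[[0.9, -11.4, 0.0], 8.7, 0.36], [[3.5, -22.5, 0.0], 17.5, 0.36], [[7.7, -33.1, 0.0], 26.2, 0.36], [[13.5, -42.9, 0.0], 34.9, 0.36], [[20.7, -51.8, 0.0], 43.7, 0.36], [[29.2, -59.4, 0.0], 52.4, 0.36], [[38.8, -65.7, 0.0], 61.1, 0.36], [[49.2, -70.4, 0.0], 69.8, 0.36], [[60.1, -73.5, 0.0], 78.6, 0.36], [[71.5, -74.9, 0.0], 87.3, 0.36]]
[np.float64(464.82758689200966), np.float64(-297.5197023770124), 183, -6.800000000000011, 0]
```

move_arm --series '[[[-9.8, 16.7, 0], 1.5, 0.45], [[-19.5, 33.3, 0], 2.9, 0.45], [[-29.3, 50, 0], 4.3, 0.45], [[-39.1, 66.6, 0], 5.8, 0.45], [[-39.1, 66.6, 0], 5.8, 0.45], [[-39.1, 66.6, 0], 5.8, 0.45]]'

```text
time_s: 17.88
eef_pos: [526.7, -379.5, 264.9]
ee_rot: [-0.0, 0.763, 0.647, -0.0]
force: [0.2, -1.0, -0.2]
grip_width: 0.453
```

move_arm --series '[[[0, 0, 28], 0, 0.45], [[0, 0, 55], 0, 0.45], [[0, 0, 82], 0, 0.45], [[0, 0, 82], 0, 0.36], [[0, 0, 82], 0, 0.36]]'

```text
time_s: 18.5
eef_pos: [527.1, -380.4, 184.5]
ee_rot: [0.001, 0.763, 0.646, 0.0]
force: [-0.1, 1.0, 0.5]
grip_width: 0.361
```

move_arm --series '[[[0.9, -11.4, 0], 8.7, 0.36], [[3.5, -22.5, 0], 17.5, 0.36], [[7.7, -33.1, 0], 26.2, 0.36], [[13.5, -42.9, 0], 34.9, 0.36], [[20.7, -51.8, 0], 43.7, 0.36], [[29.2, -59.4, 0], 52.4, 0.36], [[38.8, -65.7, 0], 61.1, 0.36], [[49.2, -70.4, 0], 69.8, 0.36], [[60.1, -73.5, 0], 78.6, 0.36], [[71.5, -74.9, 0], 87.3, 0.36]]'

```text
time_s: 19.75
eef_pos: [465.0, -297.8, 184.7]
ee_rot: [0.001, 0.998, -0.062, 0.001]
force: [1.0, -1.7, -0.2]
grip_width: 0.363
```

move_arm --series '[[[0, 0, 0], 0, 0.36], [[0, 0, 0], 0, 0.45], [[0, 0, -30], 0, 0.45], [[0, 0, -77], 0, 0.45], [[0, 0, -77], 0, 0.45], [[0, 0, -77], 0, 0.45]]'

```text
time_s: 20.5
eef_pos: [464.7, -297.5, 259.3]
ee_rot: [-0.0, 0.998, -0.059, -0.0]
force: [0.2, 0.2, -0.2]
grip_width: 0.45
```

Run:
```python
from h import *
from pl import now
now(); cap("wrist","w14"); cap("top","t14"); crop("t14",310,130,430,230,6,"c11")
W=cloud("w14").reshape(-1,3);k=(W[:,2]>138)&(W[:,2]<150)&(np.hypot(W[:,0]-465,W[:,1]+300)<30);print(W[k].min(0),W[k].max(0),W[k].mean(0),k.sum())
```

```text
t 20.5 pos [ 464.7 -297.5  259.3] ang -6.72 z [-5.e-04  6.e-04 -1.e+00] F [ 0.2  0.2 -0.2] g 0.45
[ 454.95183104 -311.6383255   138.05907703] [ 476.92681485 -290.39870301  146.14495014] [ 467.12079659 -301.10926598  143.62315264] 794
```

View pics/w14.png

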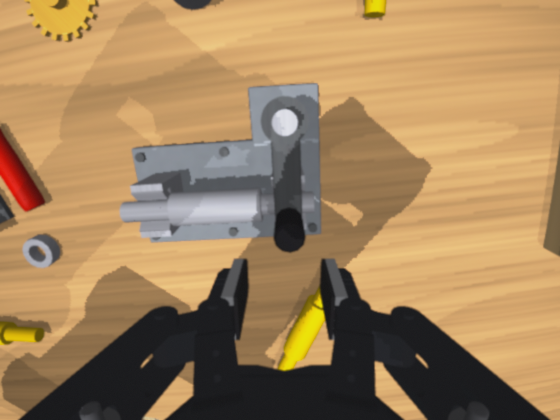

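Arm is back square: knob (289,230), spindle (285,122), a swing of about 0. Next I'll close the fingers and press the knob.

move_arm --series '[[[1.6, 3.3, 0], 0, 0], [[1.6, 3.3, 0], 0, 0], [[1.6, 3.3, 0], 0, 0], [[1.6, 3.3, 0], 0, 0], [[1.6, 3.3, 20], 0, 0], [[1.6, 3.3, 36], 0, 0], [[1.6, 3.3, 36], 0, 0]]'

```text
time_s: 21.48
eef_pos: [465.8, -300.6, 222.8]
ee_rot: [-0.001, 0.998, -0.059, -0.001]
force: [-0.5, 0.2, -0.3]
grip_width: 0.006
```

move_arm --series '[[[0, 0, 3], 0, 0], [[0, 0, 6], 0, 0], [[0, 0, 9], 0, 0], [[0, 0, 12], 0, 0], [[0, 0, 12], 0, 0]]'

```text
time_s: 22.1
eef_pos: [466.1, -301.0, 211.8]
ee_rot: [0.0, 0.998, -0.059, 0.0]
force: [0.6, -0.0, 1.3]
grip_width: 0.0
```

move_arm --series '[[[0, 0, 1.5], 0, 0], [[0, 0, 3], 0, 0], [[0, 0, 4.5], 0, 0], [[0, 0, 5.5], 0, 0]]'

```text
time_s: 22.6
eef_pos: [466.1, -301.0, 206.4]
ee_rot: [0.0, 0.998, -0.059, 0.0]
force: [0.4, -1.5, 4.0]
grip_width: -0.004
```

move_arm --series '[[[0, 0, 0.5], 0, 0], [[0, 0, 1], 0, 0]]'

```text
time_s: 22.85
eef_pos: [466.1, -301.0, 205.4]
ee_rot: [0.0, 0.998, -0.059, 0.0]
force: [0.2, -0.6, 4.1]
grip_width: -0.001
```

Steady 4 N, which is just the arm's stiffness, so the pad isn't on the shaft yet. Continuing.

move_arm --series '[[[0, 0, 0.5], 0, 0], [[0, 0, 1], 0, 0], [[0, 0, 1.5], 0, 0]]'

```text
time_s: 23.22
eef_pos: [466.1, -301.0, 204.4]
ee_rot: [0.0, 0.998, -0.059, 0.0]
force: [0.1, 0.6, 10.2]
grip_width: -0.004
```

move_arm --series '[[[0, 0, 0.5], 0, 0], [[0, 0, 1], 0, 0]]'

```text
time_s: 23.48
eef_pos: [466.2, -301.0, 204.3]
ee_rot: [0.0, 0.998, -0.059, 0.0]
force: [-3.2, 2.4, 17.3]
grip_width: -0.002
```

move_arm --series '[[[0, 0, 0.5], 0, 0], [[0, 0, 0.9], 0, 0], [[0, 0, 0.9], 0, 0]]'

```text
time_s: 23.85
eef_pos: [466.2, -301.0, 204.2]
ee_rot: [0.001, 0.998, -0.059, 0.001]
force: [-4.8, 3.9, 21.3]
grip_width: -0.001
```

move_arm --series '[[[0, 0, -3], 0, 0], [[0, 0, -10], 0, 0], [[0, 0, -30], 0, 0], [[0, 0, -60], 0, 0], [[-40, 0, -90], 0, 0], [[-40, 0, -90], 0, 0]]'

```text
time_s: 24.6
eef_pos: [425.5, -296.3, 294.0]
ee_rot: [0.001, 0.998, -0.06, 0.001]
force: [-0.4, 0.4, 0.1]
grip_width: -0.0
```

Run:
```python
from fit import *
from pl import now
now(); cap("wrist","w15"); cap("top","t15"); cap("scene","s15"); now(); crop("t15",310,130,430,230,6,"c12"); crop("s15",180,200,300,350,4,"c13")
W=cloud("w15").reshape(-1,3);k=(W[:,2]>118)&(W[:,2]<150)&(np.hypot(W[:,0]-465,W[:,1]+300)<18);P=W[k];t=P[P[:,2]>P[:,2].max()-4];print("knob",np.median(t,0),P[:,2].max(),k.sum())
fit(["w15"],np.array([469.4,-237,62.]),86.3,0,False)
```

```text
t 24.6 pos [ 425.5 -296.3  294. ] ang -6.84 z [ 0.002  -0.0023 -1.    ] F [-0.4  0.4  0.1] g -0.0
t 24.75 pos [ 426.6 -296.1  291.2] ang -6.78 z [-9.0e-04  1.2e-03 -1.0e+00] F [ 0.3 -0.2 -0.7] g 0.0
knob [ 466.07041624 -301.0783942   131.20462596] 133.09219702083757 627
['w15'] [ 469.3 -237.    61.4] [86.59  0.09] 2913
```

View pics/w15.png

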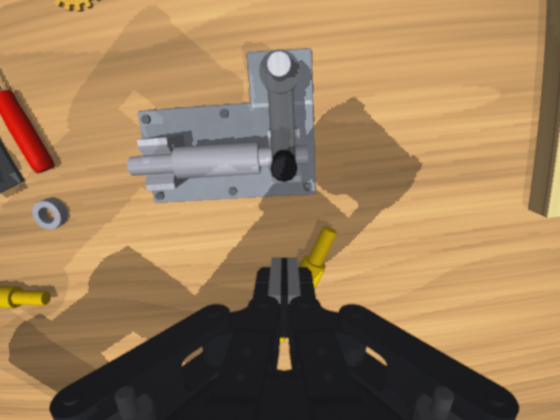

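View pics/c13.png

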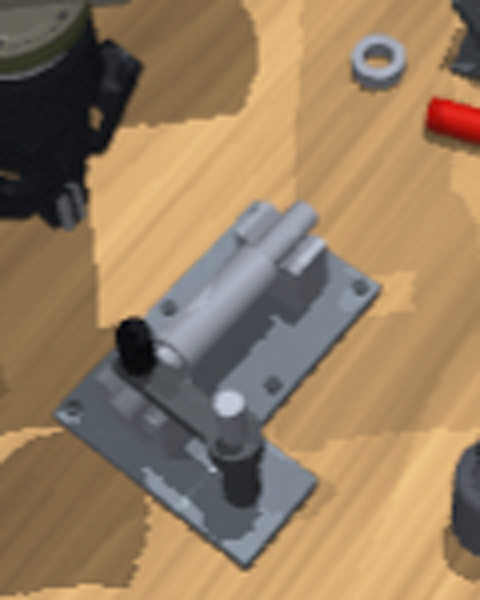

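View pics/t15.png

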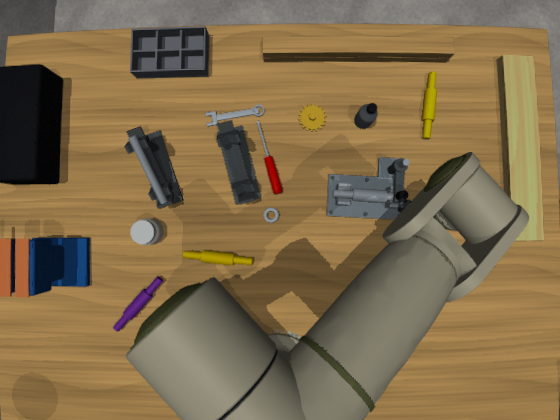

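All in place: knob top at z≈132.5 (that is 14 mm of travel), shaft level, bystanders unmoved in the picture. Handing in.

Run:
```python
from rig import ctrl
print(ctrl.finish_job())
```

```text
the job is handed in; nothing more can be done
None
```

The job is done and handed in at about 25 s of robot time. The clamp arm was swung aside and the shaft lowered into both V-blocks, levelling as it went, then let go. The arm was then swung back square across the shaft and its knob pressed down.

Last checks:
- **Shaft:** level to about 0.1° in both Vs, with its axis at z ≈ 61.4 mm against the nominal 62. It is about 2 mm off centre along the nest and under 1 mm across.
- **Clamp:** swing is about 0 rad. The knob top is at about 132.5 mm, the 14 mm of travel at which the pad should meet the journal.
- **Pressing force:** the push held at 4 N, then rose to 21 N once the pad met the shaft. I couldn't measure how much of that stays on after lifting off; the knob's height is the only sign that the pad still bears.
- **Everything else:** the gripper is clear and touching nothing. The plain rod and bystanders look unmoved in the top view; I checked that by eye only.

One small disagreement: the wrist and top cameras differed by about 2 mm on the nest's position across the shaft. I used the wrist values, and the journals came out centred in the Vs.

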